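# Close a two-part moulding flask: cope onto the drag's guide pins

### The job

The cope, the upper half of the small aluminium moulding flask, is propped at a slope on the wooden block. Put it back on the drag, the lower half on its moulding board, the right way up and the right way round (narrow lug over narrow lug, wide over wide): keep hold of it until both guide pins are through the lugs and it sits flush all round, then let go. Leave the wooden sprue pin and the little brass bell standing where they are.

Things in the scene. Friction and masses are not known exactly. Their poses are not given: they have to be found in the camera images.
- cope: Upper half of the flask: loose, open, bottomless aluminium frame, 200 (x) x 140 (y) x 45 (z), walls 7 (outer rims add 5 in y), 0.55 to 0.95 kg, balanced about its middle. Origin: centre of its underside; z out of its top. Starts propped at about 32 deg, top facing up and towards the robot: narrow lug on the bench on the robot's side, long walls on the block's near top edge.
- cope_bar (a point): On the cope, axes as the cope's: middle of the top edge of the flat bar that runs along the frame's middle from end wall to end wall, 45 above the cope's origin. The bar is 12 thick (y), 186 long (x) and reaches from z = 14 to 45 (flush with the top). The place to grip: 57 clear between the bar and each long wall.
- hole_narrow (a point): On the cope: centre of the round hole, 14 diameter, chamfered below, in the narrow lug, at the underside: (-115, 0, 0) from the cope's origin. This lug is 40 wide, 14 thick, flush with the underside, and sticks out 30 beyond the -x end wall.
- hole_wide (a point): On the cope: centre of the slot, 18 (x) x 14 (y), chamfered below, in the wide lug, at the underside: (115, 0, 0) from the cope's origin. This lug is 80 wide, 14 thick, flush with the underside, and sticks out 30 beyond the +x end wall.
- drag: Lower half of the flask, fixed fast on its plywood moulding board (270 x 170, top at z = 18): same aluminium frame, 200 (x) x 140 (y), level, from z = 18 to 63, no bar; narrow lug (40 wide) at -x, wide lug (80) at +x, flush with its top rim. Origin on the bench under its centre, z up; its -x end is the one nearer the robot.
- drag_top (a point): On the drag: centre of the frame at the level of its top rim, 63 above the bench. With the cope home, the cope's origin is here and its axes agree with the drag's.
- pin_narrow (a point): On the drag: axis of the steel pin on the narrow lug, at rim level: (-115, 0, 63) from the drag's origin. The pin is 10 diameter and stands up 24 from here (top at z = 87), its last 10 tapered to 3 diameter.
- pin_wide (a point): On the drag: axis of the like pin on the wide lug, at rim level: (115, 0, 63) from the drag's origin; 10 diameter, 24 high, tapered the same.
- block: Fixed wooden block that props the cope: 70 deep (x), 150 wide (y), 105 high. Its origin lies on the bench in front of it, under the cope's starting origin: the block fills x = 60 to 130, y = -75 to 75 from there, and x points away from the robot.
- sprue_pin: Bystander, loose: a plain wooden tapered sprue pin standing upright, 110 tall, 32 diameter at the foot, 20 at the top; origin at the centre of its foot.
- bell: Bystander, loose: a small solid brass bell standing upright, 51 tall, 42 diameter; origin at the centre of its foot.

How it is judged:
By the outcome, as a careful person would: the job done as asked, in the order asked, and still so for the second after the job is handed in, with the robot touching nothing.
It also fails if it takes over 53 s, if anything falls off the work surface, if the arm or the gripper's body presses on something with over 40 N, if the wrist force passes 120 N, or if a joint passes its speed limit or range.

### The arm

A 6-joint arm with a two-finger parallel gripper is mounted at the origin on the work surface. World frame = base frame: x ahead of the robot, y to its left, z up, the work surface at z = 0. Lengths are in m, angles in degrees, forces in N, time in s.
With the tool pointing down it reaches from about 0.4 to 0.825 m from the base axis. Payload 7 kg.
Tool frame: the origin (TCP) lies between the finger pads; the fingertips stand 19 mm ahead of it and the grasp point (between the pads) is the TCP; z points along the fingers, y is the line along which they close (so a half turn about z gives the same grasp; the last joint's range is limited). The gripper opens to 88 mm and grips with 3 to 60 N. Pads are 19 mm wide; open, the fingers measure 130 mm over their backs; the gripper's body (78 mm by 193 mm) begins 47 mm behind the grasp point.
Start: joints at [-46.977, 20.546, 0.682, 0, -70.136, -16.507], TCP at [0.301, -0.604, 0.214] pointing down, gripper open.
Joint ranges: [-176.03, 176.03], [-82.01, 121.73], [-58.28, 71.71], [-173.87, 95.51], [-174.79, -0.11], [-173.66, 173.66]. Speed limits (degrees/s): [136.94, 136.94, 172.46, 180, 180, 180].

### API

Orientations are given as [roll, pitch, yaw] about the fixed x, y, z axes, in that order (R = Rz(yaw) Ry(pitch) Rx(roll)).
In Python, from plant import r gives the robot as it stands. The module is installed in compiled form; this text tells all that it offers.
- The arm moves only by the shell command python3 -m pendant 'ROWS' [OPENING] [FORCE]. ROWS is JSON, a list of rows, each a list of 6 numbers: the shift along the tool's x, y, z in mm, then the turn, a rotation vector about the tool's x, y, z in rad. In form: [[tx, ty, tz, wx, wy, wz], ...]. A call has 1 to 20 rows; each row is the pose to reach, as a shift and turn from the pose commanded when the call began, along the tool's axes at that moment; what a row does not reach only later rows make up. A row lasts 1/8 s, in which the tool goes at most 62.5 mm and 10.7 degrees, less where a joint would pass 70% of its speed; a pose out of reach is approached as far as the arm can. A call with a gripper value outside its range is refused whole. OPENING is the finger opening in mm, from 0 to 87.6, set as the call begins (- or left out, the last holds). The fingers move at their own pace and stop on an object; FORCE is the grip in N (left out, the last holds). Time passes only in rows, so rows that repeat a pose let the fingers close. It gives the time, the measured TCP pose, the force, the opening and the grip force at its end, in the units of the state.
- r.get_state(): the state, without advancing time (a new reading comes with each control period).
- r.capture(name): name is "scene" or "top"; returns the picture (384x512x3 uint8, red, green, blue); there is no depth.
- r.camera_params(name): a dict with "mtx" (3x3 intrinsics, pixels), "rvec" (rotation vector, rad) and "tvec" (3), from world to camera coordinates, as OpenCV has them. Camera axes: x right, y down, z forward; pixel columns grow to the right and rows downward; lengths in m; the calibration is good to about 2 mm. A picture is of the moment at which its call begins. camera_params takes no time and is no camera call.
- r.close_job(): hands the job in; it is judged then, once.
The state is a dict: "time_s": time; "joints": joint angles; "qd": joint speeds; "joint_torque": joint torques, N m; "tcp_pos": TCP position; "eef_rot": TCP orientation; "contact_force": force on the tool from outside, world axes, zero at the start; "moment": the same for the moment, N m; "gripper_width": finger opening in m; "gripper_force": force on a finger pad.
Only numpy, scipy, OpenCV 4.12 (cv2) and the standard library are available. Lean on these libraries where they do the work, as an engineer would, in place of code of your own. Each camera call takes 0.05 s, during which the arm holds its last target. There are 200 camera calls.

## Working session

There is one attempt and no reset: what is moved stays moved. The work goes in short steps, Python scripts to look and compute and a shell command to move; the robot and the scene stay as the last step left them, time stands still between calls to the robot, and variables do not carry over. Pictures are saved under pics/ and viewed, at most 10 in all, crops included, and the job is handed in when it is done.

```bash
mkdir -p pics; python3 - <<'E'
from plant import r
import cv2,numpy as np
for n in("scene","top"):
    im=r.capture(n); cv2.imwrite(f"pics/{n}0.png",cv2.resize(im[:,:,::-1],(800,600),interpolation=cv2.INTER_CUBIC)); np.save(f"pics/{n}0.npy",im)
    p=r.camera_params(n); R=cv2.Rodrigues(np.array(p["rvec"],float))[0]
    print(n,np.round(p["mtx"],1).tolist(),"C",-R.T@np.ravel(p["tvec"]),"axes",np.round(R,3).tolist())
print(r.get_state())
E
```

```text
scene [[468.0, 0.0, 254.1], [0.0, 468.0, 189.8], [0.0, 0.0, 1.0]] C [1.07614837 0.59582955 0.80008128] axes [[-0.803, 0.596, 0.011], [0.395, 0.545, -0.74], [-0.447, -0.59, -0.673]]
top [[375.3, 0.0, 258.3], [0.0, 375.3, 192.4], [0.0, 0.0, 1.0]] C [ 0.45560938 -0.02458155  0.90477681] axes [[0.006, -1.0, -0.013], [-0.989, -0.004, -0.145], [0.145, 0.014, -0.989]]
{'time_s': 0.1, 'joints': array([-4.69770869e+01,  2.05872509e+01,  6.39451804e-01, -1.77041838e-02,
       -7.01368957e+01, -1.65072119e+01]), 'qd': array([-0.00067327, -0.12448407,  0.18771266,  0.08521133,  0.04853556,
       -0.08463701]), 'joint_torque': array([-1.34883878e-03, -5.84162271e+01,  2.93753332e+01,  7.01554388e+00,
        1.01957854e-02, -5.87457703e-05]), 'tcp_pos': array([ 0.30112035, -0.60359879,  0.21342067]), 'eef_rot': array([ 1.79914067e+02, -8.10900022e-03, -1.53490320e+02]), 'contact_force': array([ 0.26245434,  0.18673127, -0.5687015 ]), 'moment': array([ 0.03583226,  0.00106161, -0.0208289 ]), 'gripper_force': 0.0, 'gripper_width': 0.08778117332421537}
```

View pics/scene0.png

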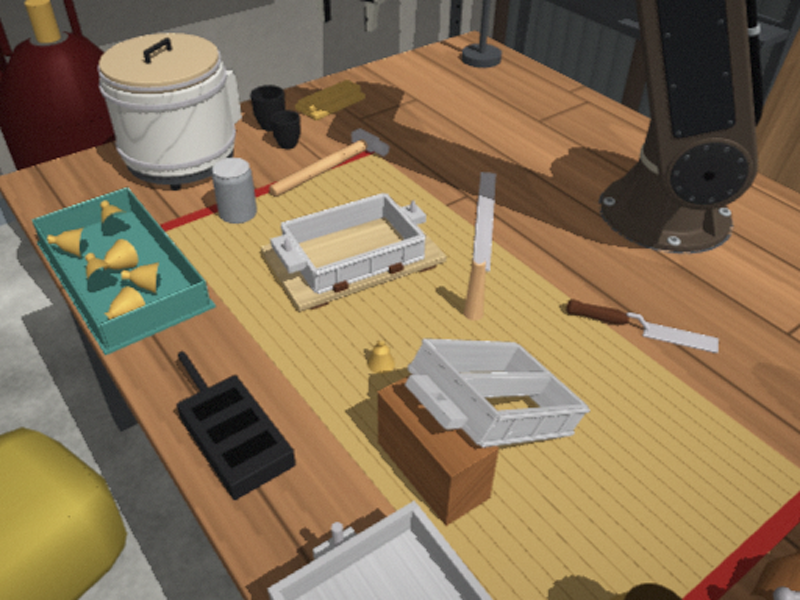

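View pics/top0.png

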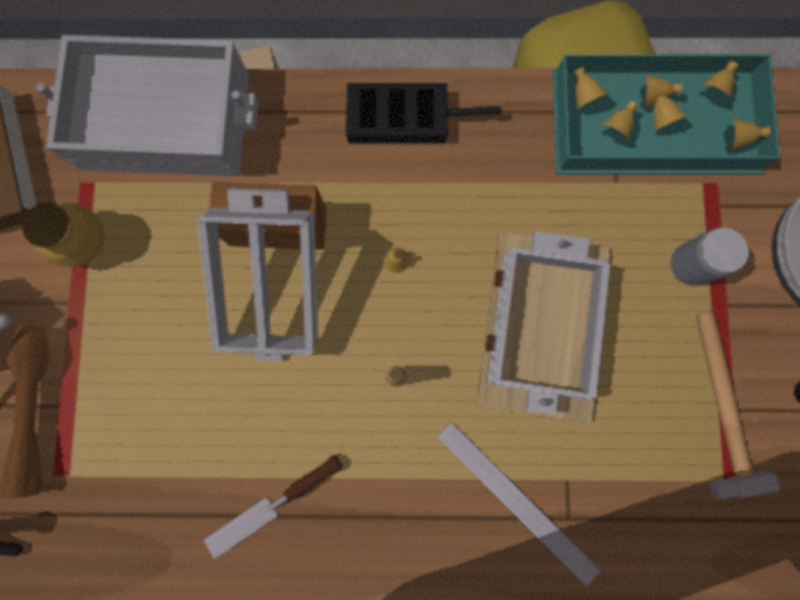

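The scene view shows the cope on the block at about (495,395), the drag at (350,250), the bell at (380,355) and the sprue pin at (477,290). In the top view the cope is at about (260,280), the drag at (550,325), the bell at (397,260) and the sprue pin at (397,376). Next I'll enlarge both for pixel picking.

```bash
python3 - <<'E'
import cv2,numpy as np
t=np.load("pics/top0.npy")[:,:,::-1]; s=np.load("pics/scene0.npy")[:,:,::-1]
def crop(im,x,y,w,h,k):
    c=cv2.resize(im[y:y+h,x:x+w],None,fx=k,fy=k,interpolation=cv2.INTER_CUBIC)
    for i in range(0,w,20): cv2.putText(c,str(x+i),(i*k,9),0,.35,(0,0,255)); cv2.line(c,(i*k,10),(i*k,16),(0,0,255))
    for i in range(0,h,20): cv2.putText(c,str(y+i),(0,i*k+4),0,.35,(0,0,255)); cv2.line(c,(24,i*k),(30,i*k),(0,0,255))
    return c
cv2.imwrite("pics/cropt.png",np.hstack([crop(t,120,110,100,130,4),crop(t,300,140,100,130,4)]))
cv2.imwrite("pics/crops.png",np.hstack([crop(s,235,200,150,110,3),crop(s,165,115,115,110,3)]))
E
```

```text
(no output)
```

View pics/cropt.png

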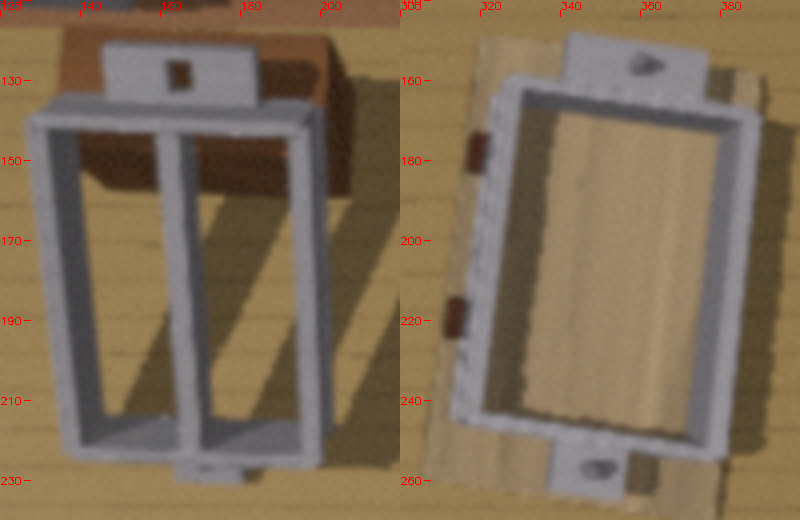

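View pics/crops.png

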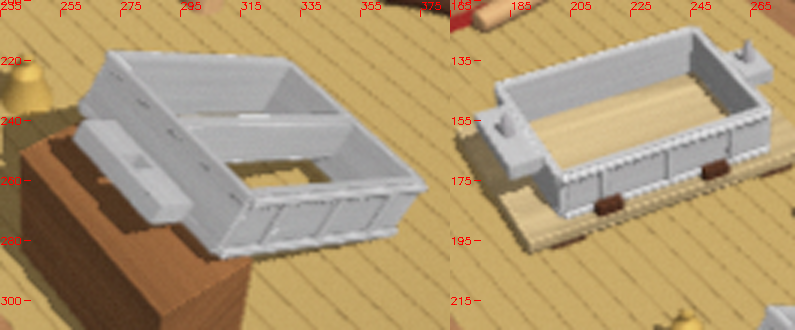

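In the top view:
- The bar's top edge runs from (163,144) to (167,221).
- The drag rim corners are (326,159), (390,169.5), (381,255) and (313,245).
- The pins are at (362,156) and (350,257).

In the scene view:
- The pin tips are at (184,153) and (264,129).
- The bar ends are at about (297,240) and (352,240).

```bash
cat > h.py <<'E'
from plant import r
import cv2,numpy as np
def cam(n):
    p=r.camera_params(n); R=cv2.Rodrigues(np.array(p["rvec"],float))[0]; return np.array(p["mtx"]),R,np.ravel(p["tvec"])
def ray(n,uv):
    K,R,t=cam(n); d=R.T@np.linalg.solve(K,[uv[0],uv[1],1]); return -R.T@t,d
def onz(n,uv,z):
    c,d=ray(n,uv); return c+d*(z-c[2])/d[2]
def tri(a,b):
    (c1,d1),(c2,d2)=ray("top",a),ray("scene",b)
    s=np.linalg.lstsq(np.c_[d1,-d2],c2-c1,rcond=None)[0]; p,q=c1+s[0]*d1,c2+s[1]*d2
    return (p+q)/2,np.linalg.norm(p-q)
def px(n,P):
    K,R,t=cam(n); q=K@(R@np.asarray(P)+t); return q[:2]/q[2]
E
python3 - <<'E'
from h import *
np.set_printoptions(precision=4,suppress=True)
c=np.array([onz("top",u,.063) for u in[(326.25,158.75),(390,169.5),(381.25,255),(313,245)]])
print(c, "centre",c.mean(0), "sides",[np.linalg.norm(c[i]-c[(i+1)%4]) for i in range(4)])
v=c[0]+c[1]-c[2]-c[3]; print("yaw rim",np.degrees(np.arctan2(v[1],v[0])))
w,n=onz("top",(361.75,156.25),.083),onz("top",(350,257),.083)
print("pins .083",w,n,np.linalg.norm(w-n),(w+n)/2,np.degrees(np.arctan2(*(w-n)[1::-1])))
print(tri((361.75,156),(184,153)),tri((350,257.5),(264,129)))
a,b=onz("top",(163,143.75),.156),onz("top",(167.3,221.3),.058)
print("bar",a,b,np.linalg.norm(a-b),(a+b)/2,np.degrees(np.arctan2(*(a-b)[1::-1])))
print(tri((163,143.75),(296.7,240)),tri((167.3,221.3),(352.3,240)))
print("wide lug top centre", onz("top",(120+180/4,110+73/4),.148))
print("bell",onz("top",(253.5,168),.03),"sprue",onz("top",(254,240.5),.11))
# cope rim corners near-end
for u,z in[((136.5,225),.058),((200,227),.058),((127,139.5),.16),((199,142),.16)]:print(onz("top",u,z))
E
```

```text
[[ 0.6578 -0.1681  0.063 ]
 [ 0.6332 -0.3125  0.063 ]
 [ 0.441  -0.2847  0.063 ]
 [ 0.4619 -0.1349  0.063 ]] centre [ 0.5485 -0.2251  0.063 ] sides [np.float64(0.14639853365527278), np.float64(0.19423464384502606), np.float64(0.1512436273850764), np.float64(0.1987571370607707)]
yaw rim -8.920839124101102
pins .083 [ 0.659  -0.2441  0.083 ] [ 0.4366 -0.2114  0.083 ] 0.22475356893078513 [ 0.5478 -0.2277  0.083 ] -8.354384818178376
(array([ 0.6598, -0.2443,  0.0827]), np.float64(0.000255369671291578)) (array([ 0.4352, -0.2111,  0.0824]), np.float64(0.001079444433074272))
bar [0.6661 0.183  0.156 ] [0.5129 0.1926 0.058 ] 0.18207484896705078 [0.5895 0.1878 0.107 ] -3.5763093704343025
(array([0.6659, 0.1846, 0.1536]), np.float64(0.002390653466228189)) (array([0.5116, 0.1936, 0.0594]), np.float64(0.003628382984711919))
wide lug top centre [0.7018 0.1825 0.148 ]
bell [ 0.6427 -0.0006  0.03  ] sprue [ 0.4701 -0.0052  0.11  ]
[0.5042 0.2621 0.058 ]
[0.5005 0.1181 0.058 ]
[0.6738 0.2567 0.16  ]
[0.6689 0.108  0.16  ]
```

```bash
cat >> h.py <<'E'
from scipy.spatial.transform import Rotation as Ro
np.set_printoptions(precision=4,suppress=True)
def copeR(yaw,slope): # cope axes, slope raises +x end
    return Ro.from_euler("zy",[yaw,-slope],degrees=True).as_matrix()
def row(pos,Rc):      # tool: x=-xc, y=yc, z=-zc
    s=r.get_state(); T=Ro.from_euler("xyz",s["eef_rot"],degrees=True).as_matrix()
    Rt=Rc@np.diag([-1,1,-1.])
    print("t",s["time_s"],"tcp",s["tcp_pos"],"rot",s["eef_rot"],"F",s["contact_force"],"w",s["gripper_width"],"q",s["joints"])
    return np.round(T.T@(np.asarray(pos)-s["tcp_pos"])*1000,1).tolist(),np.round(Ro.from_matrix(T.T@Rt).as_rotvec(),4).tolist()
E
python3 -c "
from h import *
R=copeR(-3.6,31.7); print(R[:,2]); print(row(np.array([.589,.188,.107])+.1*R[:,2],R))"
```

```text
[-0.5255 -0.      0.8508]
t 0.1 tcp [ 0.3011 -0.6036  0.2134] rot [ 179.9141   -0.0081 -153.4903] F [ 0.2625  0.1867 -0.5687] w 0.08778117332421537 q [-46.9771  20.5873   0.6395  -0.0177 -70.1369 -16.5072]
([-563.9, 603.3, 22.2], [0.1125, -0.5489, 0.5115])
```

```bash
sed -i 's/"zy"/"ZY"/' h.py; python3 -c "
from h import *
R=copeR(-3.6,31.7); print(R[:,2]); print(row(np.array([.589,.188,.107])+.1*R[:,2],R))"
```

```text
[-0.5244  0.033   0.8508]
t 0.1 tcp [ 0.3011 -0.6036  0.2134] rot [ 179.9141   -0.0081 -153.4903] F [ 0.2625  0.1867 -0.5687] w 0.08778117332421537 q [-46.9771  20.5873   0.6395  -0.0177 -70.1369 -16.5072]
([-565.5, 606.2, 22.2], [0.1467, -0.5409, 0.5115])
```

```bash
python3 -m pendant '[[-150,160,-40,0,0,0],[-150,160,-40,0,0,0],[-150,160,-40,0,0,0],[-150,160,-40,0,0,0],[-565,606,-20,0.147,-0.541,0.51],[-565,606,-20,0.147,-0.541,0.51],[-565,606,-20,0.147,-0.541,0.51],[-565,606,-20,0.147,-0.541,0.51],[-565,606,-20,0.147,-0.541,0.51],[-565,606,-20,0.147,-0.541,0.51],[-565,606,-20,0.147,-0.541,0.51],[-565,606,-20,0.147,-0.541,0.51],[-565,606,-20,0.147,-0.541,0.51],[-565,606,-20,0.147,-0.541,0.51],[-565,606,22,0.147,-0.541,0.51],[-565,606,22,0.147,-0.541,0.51],[-565,606,22,0.147,-0.541,0.51],[-565,606,22,0.147,-0.541,0.51]]' 45 60
python3 - <<'E'
from h import *
R=copeR(-3.6,31.7); print(row(np.array([.589,.188,.107])+.1*R[:,2],R))
a,b=r.capture("top")[:,:,::-1],r.capture("scene")[:,:,::-1]
f=lambda im,x,y,w,h,k:cv2.resize(im[y:y+h,x:x+w],None,fx=k,fy=k,interpolation=cv2.INTER_CUBIC)
cv2.imwrite("pics/pre.png",np.hstack([f(a,100,90,130,160,3),f(b,230,150,130,160,3)]))
E
```

```text
time_s: 2.35
tcp_pos: [0.5474, 0.1764, 0.2147]
eef_rot: [179.9, 28.5, 178.0]
contact_force: [-0.8, -0.5, 0.4]
gripper_width: 0.0453
gripper_force: 0.0
t 2.35 tcp [0.5474 0.1764 0.2147] rot [179.9296  28.4881 178.0052] F [-0.7647 -0.4931  0.4326] w 0.0452717363757133 q [  47.1265   -3.5379  -49.3418   42.8259  -31.9614 -173.5984]
([20.8, 14.5, 14.5], [0.0153, -0.0561, 0.0242])
```

View pics/pre.png

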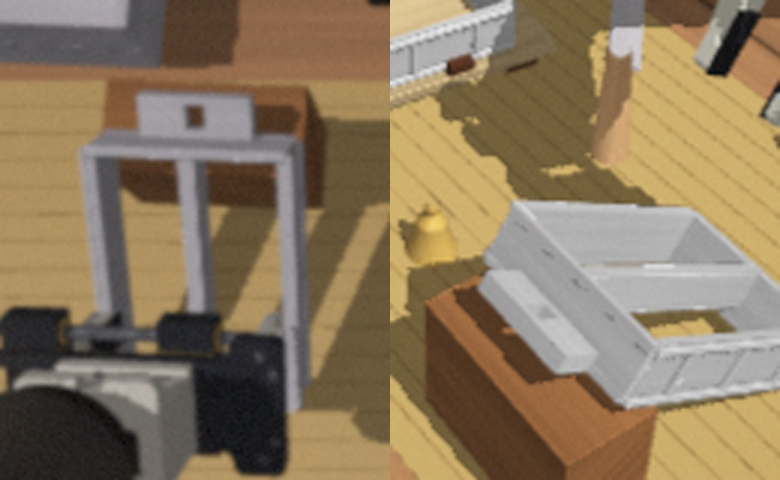

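The crop shows the cope and bar as before, with the gripper short of its pose because joint 6 is at its limit (-173.6). I'll take the half-turn version of the grasp.

```bash
python3 -m pendant '[[0,0,0,0,0,-1.5],[0,0,0,0,0,-1.5],[0,0,0,0,0,-1.5],[0,0,0,0,0,-1.5],[0,0,0,0,0,-1.5],[0,0,0,0,0,-1.5],[0,0,0,0,0,-1.5],[0,0,0,0,0,-1.5],[0,0,0,0,0,-3.1],[0,0,0,0,0,-3.1],[0,0,0,0,0,-3.1],[0,0,0,0,0,-3.1],[0,0,0,0,0,-3.1],[0,0,0,0,0,-3.1],[0,0,0,0,0,-3.1],[0,0,0,0,0,-3.1],[0,0,0,0,0,-3.1],[0,0,0,0,0,-3.1],[0,0,0,0,0,-3.1]]'
sed -i 's/np.diag(\[-1,1,-1.\])/np.diag([1,-1,-1.])/' h.py
python3 -c "
from h import *
R=copeR(-3.6,31.7); print(row(np.array([.589,.188,.107])+.1*R[:,2],R))"
```

```text
time_s: 4.82
tcp_pos: [0.5477, 0.1765, 0.2158]
eef_rot: [-178.4, -28.5, -4.9]
contact_force: [-0.2, -0.4, 0.5]
gripper_width: 0.045
gripper_force: 0.0
t 4.825 tcp [0.5477 0.1765 0.2158] rot [-178.4427  -28.5381   -4.9285] F [-0.2047 -0.4319  0.526 ] w 0.045024235110042755 q [ 47.0989  -3.63   -49.3098  42.8362 -31.9456   3.885 ]
([-22.3, -13.4, 15.3], [-0.0155, 0.0549, -0.0208])
```

```bash
python3 -m pendant '[[-22,-13.5,15,-0.0155,0.055,-0.021],[-22,-13.5,15,-0.0155,0.055,-0.021],[-22,-13.5,15,-0.0155,0.055,-0.021],[-22,-13.5,15,-0.0155,0.055,-0.021]]'
python3 -c "
from h import *
R=copeR(-3.6,31.7); print(row(np.array([.589,.188,.107])-.014*R[:,2],R))"
```

```text
time_s: 5.32
tcp_pos: [0.5373, 0.1919, 0.1929]
eef_rot: [180.0, -31.7, -3.5]
contact_force: [0.1, 0.2, -0.4]
gripper_width: 0.0449
gripper_force: 0.0
t 5.325 tcp [0.5373 0.1919 0.1929] rot [179.9767 -31.7027  -3.5048] F [ 0.1043  0.1716 -0.3518] w 0.04488199409778927 q [ 45.7457  -2.8753 -56.5103  60.1652 -27.3383 -11.7967]
([-1.1, 0.7, 114.3], [-0.0005, -0.0, 0.0014])
```

```bash
python3 -m pendant '[[-1,0.7,20,0,0,0],[-1,0.7,40,0,0,0],[-1,0.7,60,0,0,0],[-1,0.7,80,0,0,0],[-1,0.7,95,0,0,0],[-1,0.7,105,0,0,0],[-1,0.7,114,0,0,0],[-1,0.7,114,0,0,0]]'
python3 - <<'E'
from h import *
R=copeR(-3.6,31.7); print(row(np.array([.589,.188,.107])-.014*R[:,2],R))
a,b=r.capture("top")[:,:,::-1],r.capture("scene")[:,:,::-1]
f=lambda im,x,y,w,h,k:cv2.resize(im[y:y+h,x:x+w],None,fx=k,fy=k,interpolation=cv2.INTER_CUBIC)
cv2.imwrite("pics/grip.png",np.hstack([f(a,100,90,130,160,3),f(b,230,150,130,160,3)]))
E
```

```text
time_s: 6.32
tcp_pos: [0.5831, 0.1906, 0.1161]
eef_rot: [178.7, -30.0, -3.2]
contact_force: [-0.3, -0.2, -0.1]
gripper_width: 0.0448
gripper_force: 0.0
t 6.325 tcp [0.5831 0.1906 0.1161] rot [178.7415 -30.0002  -3.2452] F [-0.2585 -0.1705 -0.1494] w 0.04479687739888501 q [ 26.0351   7.1281 -58.2123  95.4709 -15.3579 -31.7182]
([1.1, 1.8, 25.0], [0.0188, 0.0296, 0.0056])
```

View pics/grip.png

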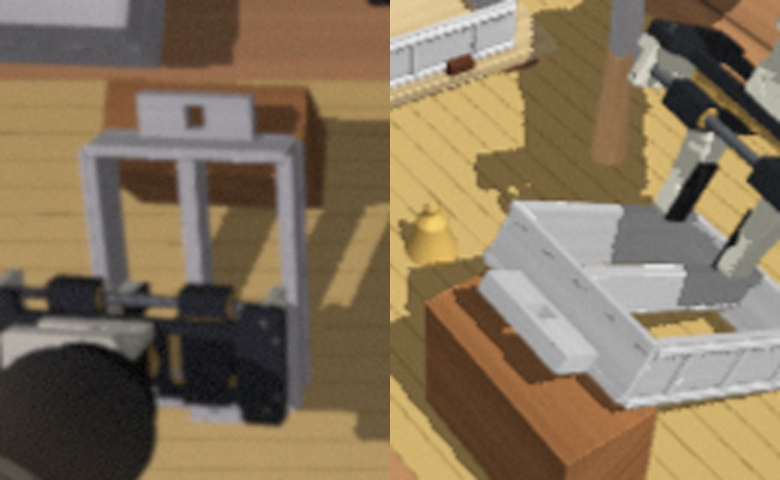

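The top crop shows the fingers straddling the bar but still above it. The arm is stopped by the limits of joints 3 and 4, because the full 32° tool tilt is out of reach here. I'll back off and grip the bar with the tool tilted only about 12°, since the flat faces allow any angle in their plane.

```bash
python3 -m pendant '[[0,0,-30,0,0,0],[0,0,-60,0,0,0],[0,0,-90,0,0,0],[0,0,-90,0,0,0],[0,0,-90,0,0,0]]'
python3 -c "
from h import *
R=copeR(-3.6,31.7); T=copeR(-3.6,12)
print(row(np.array([.589,.188,.107])-.014*R[:,2]+.1*T[:,2],T))"
```

```text
time_s: 7.05
tcp_pos: [0.5385, 0.1949, 0.1938]
eef_rot: [178.8, -30.0, -3.3]
contact_force: [0.1, 0.3, 0.4]
gripper_width: 0.0449
gripper_force: 0.0
t 7.05 tcp [0.5385 0.1949 0.1938] rot [178.7842 -30.0038  -3.3159] F [0.1012 0.2843 0.3525] w 0.04487109575431587 q [ 48.5749  -1.8296 -53.4032  52.7166 -30.7215  -6.6973]
([31.9, 3.4, 19.5], [0.0193, -0.3143, 0.0013])
```

```bash
python3 -m pendant '[[32,3.5,0,0.019,-0.314,0.001],[32,3.5,0,0.019,-0.314,0.001],[32,3.5,19.5,0.019,-0.314,0.001],[32,3.5,19.5,0.019,-0.314,0.001],[32,3.5,19.5,0.019,-0.314,0.001]]'
python3 -c "
from h import *
R=copeR(-3.6,31.7); T=copeR(-3.6,12)
print(row(np.array([.589,.188,.107])-.014*R[:,2],T))"
```

```text
time_s: 7.68
tcp_pos: [0.5761, 0.1858, 0.1915]
eef_rot: [179.8, -12.0, -3.8]
contact_force: [-0.4, -0.6, -0.2]
gripper_width: 0.0448
gripper_force: 0.0
t 7.675 tcp [0.5761 0.1858 0.1915] rot [179.7571 -11.9598  -3.7988] F [-0.4196 -0.6439 -0.2103] w 0.04476648237323955 q [ 41.9642   8.3949 -24.6424  11.52   -49.3081  37.2701]
([-0.3, -3.5, 98.4], [0.005, 0.0007, -0.0034])
```

```bash
python3 -m pendant '[[0,-3.5,20,0.005,0,-0.003],[0,-3.5,40,0.005,0,-0.003],[0,-3.5,60,0.005,0,-0.003],[0,-3.5,75,0.005,0,-0.003],[0,-3.5,88,0.005,0,-0.003],[0,-3.5,98,0.005,0,-0.003],[0,-3.5,98,0.005,0,-0.003],[0,-3.5,98,0.005,0,-0.003]]'
python3 - <<'E'
from h import *
R=copeR(-3.6,31.7); print(row(np.array([.589,.188,.107])-.014*R[:,2],copeR(-3.6,12)))
a,b=r.capture("top")[:,:,::-1],r.capture("scene")[:,:,::-1]
f=lambda im,x,y,w,h,k:cv2.resize(im[y:y+h,x:x+w],None,fx=k,fy=k,interpolation=cv2.INTER_CUBIC)
cv2.imwrite("pics/grip2.png",np.hstack([f(a,100,90,130,160,3),f(b,230,150,130,160,3)]))
E
```

```text
time_s: 8.68
tcp_pos: [0.5964, 0.1903, 0.0974]
eef_rot: [-179.8, -12.0, -3.5]
contact_force: [-0.6, 1.0, -0.2]
gripper_width: 0.0452
gripper_force: 0.0
t 8.675 tcp [0.5964 0.1903 0.0974] rot [-179.7724  -11.9988   -3.5018] F [-0.6032  0.9895 -0.2011] w 0.04520012590545776 q [ 40.3777  15.5301 -30.0733  13.7932 -36.3259  35.5871]
([-0.4, 2.8, 2.2], [-0.0043, 0.0, 0.0017])
```

View pics/grip2.png

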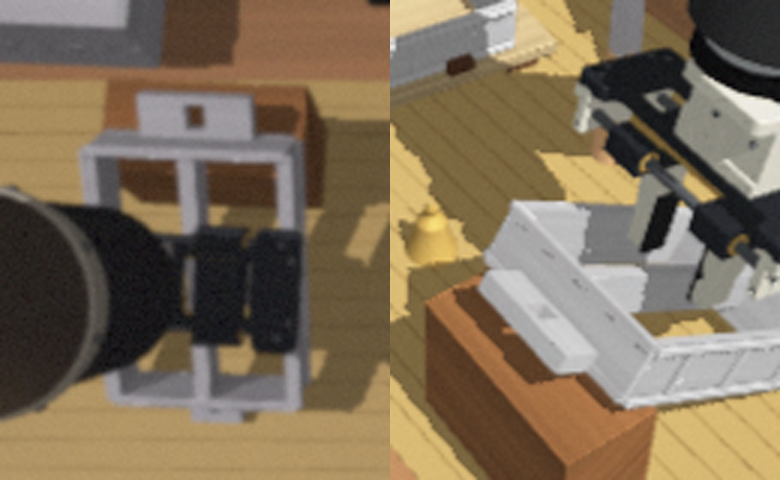

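The fingers now sit on either side of the bar near its middle. Closing.

```bash
python3 -m pendant '[[0,1.5,2,0,0,0],[0,1.5,2,0,0,0],[0,1.5,2,0,0,0],[0,1.5,2,0,0,0],[0,1.5,2,0,0,0],[0,1.5,2,0,0,0],[0,1.5,2,0,0,0],[0,1.5,2,0,0,0]]' 0 60
python3 -c "
from h import *
print(row([.6,.188,.28],copeR(-3.6,12)))"
```

```text
time_s: 9.78
tcp_pos: [0.5965, 0.1887, 0.095]
eef_rot: [-179.8, -12.0, -3.5]
contact_force: [-0.0, 0.0, 0.7]
gripper_width: 0.0095
gripper_force: 59.9
t 9.775 tcp [0.5965 0.1887 0.095 ] rot [-179.7872  -11.966    -3.5011] F [-0.025   0.048   0.7159] w 0.009492614333151532 q [ 40.2228  15.6603 -30.2785  13.8396 -36.0055  35.6543]
([41.9, -0.2, -180.3], [-0.0041, 0.0006, 0.0017])
```

```bash
python3 -m pendant '[[1,0,-5,0,0,0],[3,0,-15,0,0,0],[6,0,-28,0,0,0],[9,0,-42,0,0,0],[12,0,-56,0,0,0],[15,0,-70,0,0,0],[18,0,-84,0,0,0],[21,0,-98,0,0,0],[24,0,-112,0,0,0],[27,0,-126,0,0,0],[30,0,-140,0,0,0],[33,0,-154,0,0,0],[35,0,-164,0,0,0],[35,0,-166,0,0,0],[35,0,-166,0,0,0]]'
python3 - <<'E'
from h import *
print(row([.6,.188,.28],copeR(-3.6,12)))
a,b=r.capture("top")[:,:,::-1],r.capture("scene")[:,:,::-1]
f=lambda im,x,y,w,h,k:cv2.resize(im[y:y+h,x:x+w],None,fx=k,fy=k,interpolation=cv2.INTER_CUBIC)
cv2.imwrite("pics/lift.png",np.hstack([f(a,90,40,150,230,2),f(b,180,80,250,230,2)]))
E
```

```text
time_s: 11.65
tcp_pos: [0.596, 0.1879, 0.2642]
eef_rot: [-179.8, -11.9, -3.5]
contact_force: [-0.0, -0.2, -8.7]
gripper_width: 0.0094
gripper_force: 59.8
t 11.65 tcp [0.596  0.1879 0.2642] rot [-179.7973  -11.9308   -3.5116] F [-0.0073 -0.1613 -8.686 ] w 0.009388123092436293 q [ 40.5102   7.2783 -15.3797   9.4849 -58.9119  41.6926]
([7.2, -0.4, -14.6], [-0.0039, 0.0012, 0.0015])
```

View pics/lift.png

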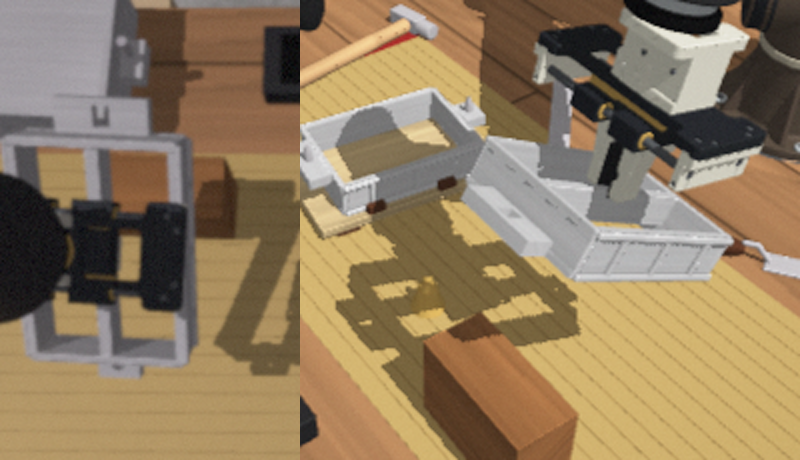

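The cope is held at about the same slope, lug high over the block, and clear of everything. The measured weight is about 8.7 N. Now compute the carry.

```bash
cat >> h.py <<'E'
T0=Ro.from_euler("xyz",[-179.79,-11.97,-3.5],degrees=True).as_matrix(); p0=np.array([.5965,.1887,.095])
Rc0=copeR(-3.6,31.7); o0=np.array([.589,.188,.107])-.045*Rc0[:,2]
off=T0.T@(o0-p0); Rrel=T0.T@Rc0          # cope in the tool
off[1]=0                                  # bar is centred between the pads
def place(o,yaw,slope=0,roff=off,Rr=Rrel):
    Rc=copeR(yaw,slope); Tt=Rc@Rr.T; pos=np.asarray(o)-Tt@roff
    print("tcp target",pos); return row(pos,Tt@np.diag([1,-1,-1.]))
E
python3 -c "
from h import *
print(off*1000); print(place([.548,-.227,.19],-8.5))"
```

```text
[10.3988  0.     29.0708]
tcp target [ 0.548  -0.2271  0.2209]
t 11.75 tcp [0.5959 0.1879 0.2638] rot [-179.8241  -11.9047   -3.5025] F [-0.1746  0.4372 -7.6448] w 0.00930278247463165 q [ 40.5104   7.3005 -15.3998   9.4856 -58.9062  41.6949]
([-30.8, 417.3, 36.1], [0.0074, -0.5515, 0.0884])
```

```bash
python3 -m pendant '[[0,10,-10,0,-0.05,0.01],[-3,35,-10,0,-0.1,0.02],[-6,65,-10,0,-0.15,0.03],[-9,100,-10,0.004,-0.2,0.04],[-12,135,-10,0.004,-0.25,0.05],[-15,170,-10,0.004,-0.3,0.06],[-18,205,-10,0.004,-0.35,0.07],[-21,240,-5,0.007,-0.4,0.08],[-24,275,0,0.007,-0.45,0.088],[-27,310,5,0.007,-0.5,0.088],[-30,345,10,0.007,-0.55,0.088],[-31,375,15,0.007,-0.5515,0.088],[-31,400,25,0.007,-0.5515,0.088],[-31,412,33,0.007,-0.5515,0.088],[-31,417,36,0.007,-0.5515,0.088],[-31,417,36,0.007,-0.5515,0.088],[-31,417,36,0.007,-0.5515,0.088]]'
python3 - <<'E'
from h import *
print(place([.548,-.227,.15],-8.5))
a,b=r.capture("top"),r.capture("scene")
np.save("pics/a.npy",a);np.save("pics/b.npy",b)
def f(im,x,y,w,h,k):
    c=cv2.resize(im[y:y+h,x:x+w,::-1],None,fx=k,fy=k,interpolation=cv2.INTER_CUBIC)
    for i in range(0,w,20): cv2.putText(c,str(x+i),(i*k,9),0,.35,(0,0,255)); cv2.line(c,(i*k,10),(i*k,16),(0,0,255))
    for i in range(0,h,20): cv2.putText(c,str(y+i),(0,i*k+4),0,.35,(0,0,255)); cv2.line(c,(24,i*k),(30,i*k),(0,0,255))
    return c
cv2.imwrite("pics/over.png",np.hstack([f(a,295,95,120,190,3),f(b,140,50,145,190,3)]))
E
```

```text
time_s: 13.88
tcp_pos: [0.5487, -0.226, 0.2219]
eef_rot: [-179.7, 19.6, -8.3]
contact_force: [0.6, 1.1, -8.3]
gripper_width: 0.0092
gripper_force: 59.8
tcp target [ 0.548  -0.2271  0.1809]
t 13.875 tcp [ 0.5487 -0.226   0.2219] rot [-179.7045   19.6164   -8.3056] F [ 0.5774  1.1394 -8.3226] w 0.00915545011151921 q [ -4.601   25.3856   6.7904  -1.5381 -90.965   86.4836]
([13.3, 1.4, 38.8], [0.0, -0.002, 0.0015])
```

View pics/over.png

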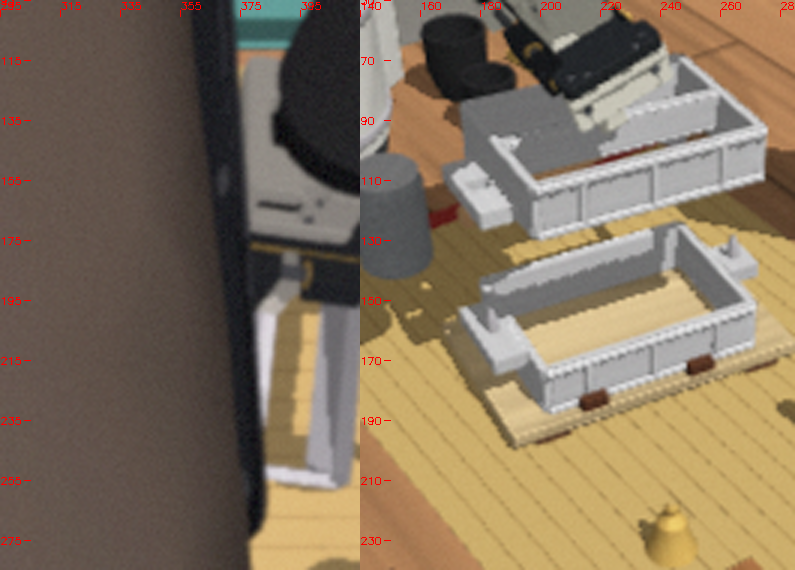

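The scene view shows the cope level above the drag, wide lug over wide and narrow over narrow. Its long-wall bottom corners are at (200,129.3) and (275,109.3), and the top corners at (198.3,111.7) and (275.7,92.7). The drag rim corners are at (202.7,175) and (271.7,151). I'll compare these with predictions.

```bash
python3 - <<'E'
from h import *
s=r.get_state(); T=Ro.from_euler("xyz",s["eef_rot"],degrees=True).as_matrix()
Rc=T@Rrel; o=s["tcp_pos"]+T@off; print("cope est",o,Ro.from_matrix(Rc).as_euler("ZYX",degrees=True))
for l,P in (("cope bot wide",[.1,.075,0]),("bot nar",[-.1,.075,0]),("top wide",[.1,.075,.045]),("top nar",[-.1,.075,.045])): print(l,px("scene",o+Rc@P))
D=copeR(-8.5,0)
for l,P in (("drag wide",[.1,.075,0]),("drag nar",[-.1,.075,0])): print(l,px("scene",np.array([.548,-.227,.063])+D@P))
# pixel per mm
P=o+Rc@[0,.075,0]
for i in range(3): print(i,px("scene",P+np.eye(3)[i]*.001)-px("scene",P))
# gaps: corner search for pin tips and lug hole in scene image
b=cv2.cvtColor(np.load("pics/b.npy"),cv2.COLOR_RGB2GRAY)
E
```

```text
cope est [ 0.5487 -0.2259  0.1911] [-8.4141 -0.1169  0.0255]
cope bot wide [197.8443 131.6703]
bot nar [275.2982 109.4924]
top wide [196.429  114.5783]
top nar [276.1304  92.9071]
drag wide [201.4932 174.9821]
drag nar [273.1756 151.7811]
0 [-0.3543  0.1421]
1 [0.2492 0.1981]
2 [-0.0054 -0.3637]
```

```bash
python3 - <<'E'
from h import *
s=r.get_state(); T=Ro.from_euler("xyz",s["eef_rot"],degrees=True).as_matrix()
Rc=T@Rrel; o=s["tcp_pos"]+T@off; D=copeR(-8.5,0); d=np.array([.548,-.227,.063])
im=np.load("pics/b.npy").astype(float); sat=im.max(2)-im.min(2)
def edge(o,R,z,name):
    res=[]
    for x in np.linspace(-.085,.085,25):
        u,v=px("scene",o+R@np.array([x,.075,z])); c=int(round(u)); v=v+(c-u)*-0.28
        rows=np.arange(int(v)-6,int(v)+8); col=sat[rows,c]; g=np.diff(col); i=g.argmax()
        # half-level crossing
        h=(col[:i+1][-3:].min()+col[i+1:][:3].max())/2; k=np.where((col[:-1]<h)&(col[1:]>=h))[0]
        if len(k): k=k[np.abs(k-i).argmin()]; res.append((x,rows[k]+(h-col[k])/(col[k+1]-col[k])-v))
    res=np.array(res); m=np.abs(res[:,1]-np.median(res[:,1]))<2.5; p=np.polyfit(res[m,0],res[m,1],1)
    print(name,"obs-pred rows at narrow,mid,wide:",np.polyval(p,[-.1,0,.1]),"rms",(res[m,1]-np.polyval(p,res[m,0])).std(),m.sum(),len(m)); print(np.round(res[:,1],1))
edge(o,Rc,0,"cope bottom"); edge(d,D,-.045,"drag bottom")
E
```

```text
cope bottom obs-pred rows at narrow,mid,wide: [ 0.0953 -0.5205 -1.1363] rms 0.18779597550073912 24 25
[-0.1  0.1 -0.1  0.2 -0.3 -0.4 -0.3 -0.2  5.6 -0.1 -0.6 -0.6 -0.6 -0.7
 -0.7 -0.8 -0.7 -0.9 -0.9 -0.2 -0.8 -1.  -1.  -0.9 -1. ]
drag bottom obs-pred rows at narrow,mid,wide: [-0.7053 -0.4094 -0.1134] rms 0.5539082394261158 20 25
[-0.6 -0.5 -0.5 -0.5 -0.8 -3.3 -3.6 -3.6  0.  -0.6 -0.6 -0.6 -0.5 -0.6
 -0.7 -0.7 -0.7 -0.7 -0.6  1.8 -3.3 -3.4  0.3 -0.5 -0.5]
```

```bash
python3 - <<'E'
from h import *
s=r.get_state(); T=Ro.from_euler("xyz",s["eef_rot"],degrees=True).as_matrix()
Rc=T@Rrel@copeR(0,1.0); o=s["tcp_pos"]+T@off; D=copeR(-8.5,0); d=np.array([.548,-.227,.063])
im=np.load("pics/b.npy").astype(float); sat=im.max(2)-im.min(2)
def vedge(o,R,zs,name):
    out=[]
    for z in zs:
        u,v=px("scene",o+R@np.array([-.1,.075,z])); rr=int(round(v)); c=np.arange(int(u)-7,int(u)+9); col=sat[rr,c]
        i=np.diff(col).argmax(); h=(col[max(0,i-2):i+1].min()+col[i+1:i+4].max())/2
        out.append(c[i]+(h-col[i])/(col[i+1]-col[i])-u)
    print(name,np.round(out,2))
vedge(o,Rc,np.linspace(.006,.038,9),"cope"); vedge(d,D,np.linspace(-.038,-.006,9),"drag")
E
```

```text
cope [-0.73 -0.82 -1.09 -1.22 -1.17 -1.1  -1.1  -1.04 -1.17]
drag [-1.3  -1.33 -1.51 -1.48 -1.45 -1.5  -1.54 -1.55 -1.61]
```

```bash
cat >> h.py <<'E'
Rr1=Rrel@copeR(0,1.0)
E
python3 -c "
from h import *
print(place([.5486,-.2278,.097],-8.5,0,off,Rr1))"
```

```text
tcp target [ 0.5491 -0.228   0.1279]
t 13.975 tcp [ 0.5486 -0.226   0.222 ] rot [-179.7073   19.613    -8.3011] F [-0.5433 -0.0093 -6.9282] w 0.009563842884665899 q [ -4.6012  25.3802   6.7894  -1.5335 -90.9663  86.4879]
([32.3, 2.3, 88.4], [0.0001, -0.0195, 0.0016])
```

```bash
python3 -m pendant '[[3,2,8,0,-0.01,0.0016],[8,2.3,22,0,-0.02,0.0016],[13,2.3,36,0,-0.02,0.0016],[18,2.3,50,0,-0.02,0.0016],[23,2.3,63,0,-0.02,0.0016],[27,2.3,75,0,-0.02,0.0016],[30,2.3,83,0,-0.02,0.0016],[32,2.3,88,0,-0.02,0.0016],[32,2.3,88,0,-0.02,0.0016],[32,2.3,88,0,-0.02,0.0016]]'
cat > m.py <<'E'
from h import *
s=r.get_state(); T=Ro.from_euler("xyz",s["eef_rot"],degrees=True).as_matrix()
Rc=T@Rr1; o=s["tcp_pos"]+T@off; print("cope est",o,Ro.from_matrix(Rc).as_euler("ZYX",degrees=True),"F",s["contact_force"],"M",s["moment"])
im=r.capture("scene"); np.save("pics/c.npy",im); im=im.astype(float); sat=im.max(2)-im.min(2)
D=copeR(-8.5,0); d=np.array([.548,-.227,.063])
def sc(line,i0):
    i=np.diff(line).argmax(); h=(line[max(0,i-2):i+1].min()+line[i+1:i+4].max())/2
    return i0+i+(h-line[i])/(line[i+1]-line[i])
for n,oo,R,z0 in(("cope",o,Rc,0),("drag",d,D,-.045)):
    e=[];f=[]
    for x in np.linspace(-.085,.085,18):
        u,v=px("scene",oo+R@np.array([x,.075,z0])); c=int(round(u)); v-=.28*(c-u); e.append(sc(sat[int(v)-6:int(v)+7,c],int(v)-6)-v)
    for z in np.linspace(.008,.038,8):
        u,v=px("scene",oo+R@np.array([-.1,.075,z0+z])); c=int(u)-7; f.append(sc(sat[int(round(v)),c:c+15],c)-u)
    print(n,"rows",np.round(e,1),"cols",np.round(f,1))
E
python3 m.py
```

```text
time_s: 15.22
tcp_pos: [0.5488, -0.2287, 0.1283]
eef_rot: [-179.8, 20.8, -8.4]
contact_force: [-0.1, -0.6, -7.3]
gripper_width: 0.0092
gripper_force: 59.8
cope est [ 0.5483 -0.2285  0.0974] [-8.5441  0.0404 -0.02  ] F [-0.103  -0.6004 -7.3491] M [-0.4825 -2.0742  0.0106]
cope rows [ 0.4 -2.8  3.9 -4.5  0.9 -0.6 -0.7 -0.5 -0.6 -0.6 -0.5 -0.3 -0.5 -0.3
 -0.3 -0.6 -0.4 -0.4] cols [-0.9 -0.9 -1.1 -1.1 -1.1 -1.  -1.1 -1. ]
drag rows [-0.6 -0.5 -0.6 -0.8 -3.7 -3.6 -0.5 -0.6 -0.6 -0.7 -0.6 -0.6 -0.7 -0.7
 -3.3 -3.7 -0.3 -0.5] cols [-1.3 -1.3 -1.5 -1.4 -1.5 -1.5 -1.5 -1.6]
```

Alignment is within about 1 mm and level. Lowering onto the pins.

```bash
python3 -m pendant '[[1.5,-0.5,4,0,0,0],[3,-0.5,8,0,0,0],[4,-0.5,11,0,0,0],[5,-0.5,13,0,0,0],[6,-0.5,15.5,0,0,0],[7,-0.5,18,0,0,0],[7,-0.5,18,0,0,0]]'; python3 m.py
```

```text
time_s: 16.15
tcp_pos: [0.5486, -0.228, 0.1082]
eef_rot: [-179.7, 20.8, -8.5]
contact_force: [-0.1, 0.4, -7.6]
gripper_width: 0.0095
gripper_force: 59.9
cope est [ 0.548  -0.2278  0.0774] [-8.5549  0.1134 -0.0102] F [-0.0557  0.3571 -7.6308] M [-0.4197 -2.0847 -0.0578]
cope rows [-4.3 -5.3  4.5 -0.5 -0.7 -0.9 -0.8 -0.8 -0.6 -0.9 -0.8 -0.7 -0.4 -0.4
 -0.6 -0.7 -0.5 -0.5] cols [-0.8 -1.  -1.  -1.1 -1.2 -1.1 -1.  -1. ]
drag rows [-0.6 -0.5 -0.5 -0.8 -3.6 -3.6 -0.5 -0.6 -0.6 -0.6 -0.6 -0.6 -0.7 -0.7
 -3.3 -3.7 -0.4 -0.5] cols [-1.3 -1.4 -1.5 -1.4 -1.5 -1.5 -1.6 -1.6]
```

```bash
python3 -m pendant '[[0.7,0,2,0,0,0],[1.4,0,4,0,0,0],[2.1,0,6,0,0,0],[2.8,0,8,0,0,0],[3.5,0,10,0,0,0],[4.2,0,11.5,0,0,0],[4.2,0,11.5,0,0,0]]'; python3 m.py | head -2
```

```text
time_s: 17.08
tcp_pos: [0.5484, -0.2279, 0.0961]
eef_rot: [-179.7, 20.8, -8.5]
contact_force: [-0.3, -0.6, -8.1]
gripper_width: 0.0087
gripper_force: 59.9
cope est [ 0.5478 -0.2277  0.0652] [-8.5515  0.1141 -0.0133] F [-0.2963 -0.6183 -8.1112] M [-0.364  -2.1449 -0.0289]
cope rows [-5.1 -1.1 -3.3 -1.6 -5.6 -4.6  3.4 -0.9 -3.1  3.6 -4.4 -5.7  2.3 -2.2
```

Still no contact. Down 1 mm at a time.

```bash
python3 -m pendant '[[0.3,0,1,0,0,0],[0.5,0,1.5,0,0,0],[0.7,0,2,0,0,0],[0.7,0,2,0,0,0]]'; python3 -m pendant '[[0.2,0,0.5,0,0,0],[0.35,0,1,0,0,0],[0.35,0,1,0,0,0]]'
```

```text
time_s: 17.62
tcp_pos: [0.5487, -0.2279, 0.0946]
eef_rot: [-179.7, 20.8, -8.4]
contact_force: [0.6, 2.2, -2.2]
gripper_width: 0.0093
gripper_force: 60.0
time_s: 18.0
tcp_pos: [0.5487, -0.2279, 0.0945]
eef_rot: [-179.8, 20.8, -8.4]
contact_force: [-1.3, 5.3, 6.1]
gripper_width: 0.0095
gripper_force: 60.0
```

```bash
python3 -m pendant '[[0.35,0,1,0,0,0],[0.35,0,1,0,0,0],[0.35,0,1,0,0,0]]'
python3 - <<'E'
from h import *
s=r.get_state(); print(s["moment"])
b=r.capture("scene")[95:220,155:290,::-1]
cv2.imwrite("pics/seat.png",cv2.resize(b,None,fx=4.5,fy=4.5,interpolation=cv2.INTER_CUBIC))
E
```

```text
time_s: 18.38
tcp_pos: [0.5487, -0.2279, 0.0945]
eef_rot: [-179.8, 20.8, -8.4]
contact_force: [-2.0, 5.7, 12.2]
gripper_width: 0.0102
gripper_force: 60.0
[ 1.9216  1.165  -0.7261]
```

View pics/seat.png

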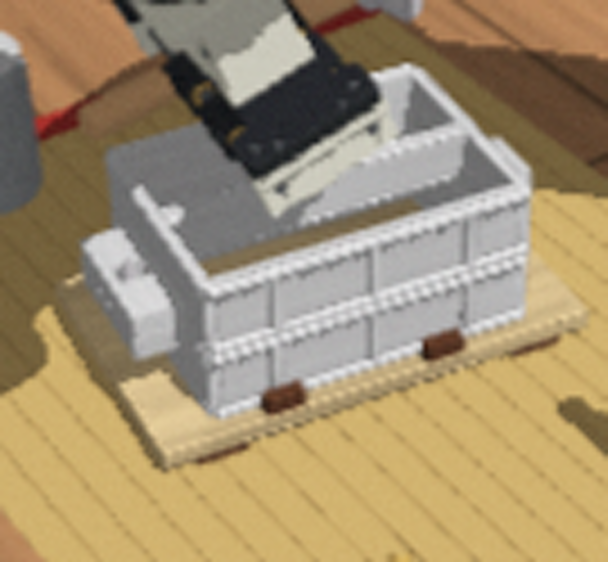

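The cope looks seated: the seam is closed from (210,352) to (525,255) and the pin shows through the wide lug at (130,268). I'll ease the grip to let any residual tilt settle, then open.

```bash
python3 -m pendant '[[0,-0.5,0,0,0,0],[0,-0.5,0,0,0,0],[0,-0.5,0,0,0,0]]' - 12; python3 -m pendant '[[0,0,0,0,0,0],[0,0,0,0,0,0],[0,0,0,0,0,0],[0,0,0,0,0,0],[0,0,0,0,0,0],[0,0,0,0,0,0]]' 45 12; python3 m.py|head -2
```

```text
time_s: 18.8
tcp_pos: [0.5487, -0.2279, 0.0942]
eef_rot: [-179.8, 20.8, -8.4]
contact_force: [-1.5, 3.7, 10.3]
gripper_width: 0.0114
gripper_force: 12.1
time_s: 19.55
tcp_pos: [0.5486, -0.2275, 0.092]
eef_rot: [-179.7, 20.8, -8.5]
contact_force: [0.0, 0.6, 0.8]
gripper_width: 0.0451
gripper_force: 0.0
cope est [ 0.548  -0.2273  0.0611] [-8.5498  0.0937 -0.0159] F [0.0056 0.5596 0.7574] M [-0.2454 -1.0655 -0.0061]
cope rows [-4.5  1.6  2.3  3.3 -3.   3.  -4.8 -6.3  1.7 -5.5 -4.8  1.1 -6.1  1.6
```

```bash
python3 -m pendant '[[0,0,-8,0,0,0],[0,0,-20,0,0,0],[0,0,-40,0,0,0],[0,0,-60,0,0,0],[0,0,-85,0,0,0],[0,0,-110,0,0,0],[0,0,-140,0,0,0],[0,0,-170,0,0,0],[0,0,-170,0,0,0],[0,0,-170,0,0,0]]'
python3 - <<'E'
from h import *
im=r.capture("scene").astype(float); sat=im.max(2)-im.min(2); V=im.max(2)
d=np.array([.548,-.227,.063]); D=copeR(-8.5,0)
def sc(l,i0):
    i=np.diff(l).argmax(); h=(l[max(0,i-2):i+1].min()+l[i+1:i+4].max())/2; return i0+i+(h-l[i])/(l[i+1]-l[i])
# top rim (z=45) near edges: bright rim position relative to prediction, by brightest-ridge
e=[]
for x in np.linspace(-.09,.09,13):
    u,v=px("scene",d+D@np.array([x,.075,.045])); c=int(round(u)); v-=.28*(c-u); w=V[int(v)-6:int(v)+6,c]; g=np.diff(w); e.append(int(v)-6+g.argmin()+.5-v)
print("cope top rim obs-pred",np.round(e,1))
f=[]
for z in np.linspace(-.038,.038,12):
    u,v=px("scene",d+D@np.array([-.1,.075,z])); c=int(u)-7; f.append(sc(sat[int(round(v)),c:c+15],c)-u)
print("corner cols drag->cope",np.round(f,1))
# bystanders: compare with the first pictures
a=np.load("pics/scene0.npy").astype(float)
for n,P in(("bell",[.6427,-.0006,.025]),("sprue",[.4701,-.0052,.055])):
    u,v=px("scene",P).astype(int); print(n,(u,v),np.abs(im-a)[v-15:v+15,u-10:u+10].mean())
E
```

```text
time_s: 20.85
tcp_pos: [0.6081, -0.2369, 0.251]
eef_rot: [-179.7, 20.8, -8.4]
contact_force: [0.2, 0.2, -0.5]
gripper_width: 0.0447
gripper_force: 0.0
cope top rim obs-pred [ 0.8  0.2 -0.3  0.1  0.2  0.7 -0.2  0.2  0.4  0.5 -0.1  1.1  0.2]
corner cols drag->cope [-1.3 -1.5 -1.4 -1.5 -1.6 -1.5 -0.9 -1.  -1.2 -1.2 -1.2 -1.3]
bell (np.int64(247), np.int64(223)) 5.741666666666666
sprue (np.int64(304), np.int64(183)) 4.25
```

```bash
python3 -c "
from plant import r
print(r.close_job())"
```

```text
the job is handed in; nothing more can be done
None
```

The cope is back on the drag, right way up and narrow lug over narrow, and looked flush in the scene camera before I let go and in the edge measurements after. I could only see the wide lug's pin come through. The sprue pin and bell look unmoved, and I handed the job in at about 21 s (the judged result was not returned).

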